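# Run the sample grinder

## Task

Grind a sample: first press the green wake button on the control box all the way down and let it come back up, then take the grinding cup by its grip bar, set its lugs into the slots of the blue grinder base, push it home against the spring and twist it a quarter turn clockwise (seen from above). The grinder runs only while the cup is held there, so finish still gripping the cup, pushed in and turned; do not press the red stop button or shift the other things on the counter.

Things in the scene. Friction and masses are not known exactly. Their poses are not given: they have to be found in the camera images.
- cup_center (a point): Loose closed grinding cup: upright steel drum, black grip bar on top, 100 mm tall, 240 to 360 g, standing on the counter. Point: on its axis, half-way up. The bar is 16 to 50 mm above this point, 56 mm long along the cup's x, 30 mm thick along its y, flat sides, orange line on top. Drum 68 mm in diameter, from 26 mm below to 16 mm above this point. Half a turn makes no difference.
- cup: The same cup; origin: centre of its underside. Below the drum is a steel neck 44 mm in diameter, 24 mm tall, tapered to 35 mm over its lowest 10 mm. At its foot two opposite dark lugs point along the cup's +x and -x, as the grip bar does: 62 mm over both, 10 mm wide, 6 mm high.
- socket (a point): Centre of the socket's mouth in the aluminium top of the blue grinder base, 100 mm above the counter. Hole 50 mm in diameter, with two slots 17 mm wide for the lugs, out to 35 mm from the centre along this point's +x and -x, each marked by an orange bar. The cup drops in 10 mm, then stands on a spring plunger. Fully home (drum on the top face), cup_center is 26 mm above this point.
- grinder: Grinder base (fixed, 132 mm across the foot, 112 mm across the top; origin: centre of underside, axes as the socket's). Its plunger: 14 mm of travel down to home, 4 N at first, 10 N at the end, less the cup's weight. Only within 3 mm of home can the lugs turn, clockwise seen from above, under the top plate, which then keeps the cup from rising more than 3 mm. Anticlockwise is blocked.
- run_switch (a joint): Turn of the spring-loaded run switch in the socket, rad: 0 at rest, 1.5 at its stop. The lugs of the pushed-in cup meet it after about 0.15 rad of clockwise turn and carry it along, against a return spring of 0.1 to 0.3 N m plus friction; it springs back, cup and all, when let go. The grinder runs above 1.2 (cup turned 77 degrees); a quarter turn is its normal place.
- wake (a joint): Travel of the green wake button, in m: 0 up, 0.006 fully down. Spring return, about 5 N fully down.
- wake_top (a point): Centre of the top of the green wake button, a round cap 28 mm in diameter in a black collar, 63 mm above the counter (10 mm above its collar), on a flat grey control box (90 by 170 mm, 45 mm high). It is pressed straight down.
- stop (a joint): Travel of the red stop button next to it, in m: 0 up, 0.006 down. Not to be pressed.
- stop_top (a point): Centre of the top of the red stop button, same size and height, on the same box 80 mm from the green one. Which of the two is on which side varies; so does the side on which the box stands.
- tamper: Dark steel tamper standing on the counter, 58 mm across, 84 mm tall (origin: centre of underside). Leave alone.
- mug: White mug, 76 mm across, 85 mm tall (origin: centre of underside). Leave alone.
- jug: Steel jug with handle, 76 mm across, 95 mm tall (origin: centre of underside). Leave alone.
- jar: Amber jar, 70 mm across, 115 mm tall (origin: centre of underside). Leave alone.
- tin: Blue tin, 84 mm across, 120 mm tall (origin: centre of underside). Leave alone.
- bowl: Blue tasting bowl, 84 mm across, 50 mm tall (origin: centre of underside). Leave alone.
- spoon: Spoon lying on the counter beyond the grinder. Leave alone.
Things that resemble listed ones, but are neither listed nor needed, are in the scene too. What is shaped like the cup but pink or yellow is not meant.

How it is judged:
By the outcome, as a careful person would: the job done as asked, in the order asked, and still so for the second after the job is handed in, while the arm keeps its last pose, push and grip.
It also fails if it takes over 64 s, if anything falls off the work surface, if the arm or the gripper's body presses on something with over 40 N, if the wrist force passes 120 N, or if a joint passes its speed limit or range.

## Robot

A 7-joint arm with a two-finger parallel gripper is mounted at the origin on the work surface. World frame = base frame: x ahead of the robot, y to its left, z up, the work surface at z = 0. Lengths are in m, angles in rad, forces in N, time in s.
With the tool pointing down it reaches from about 0.4 to 0.85 m from the base axis. Payload 4.5 kg.
Tool frame: the origin (TCP) lies midway between the tips of the shut fingers; the grasp point (between the pads) lies 19 mm behind it; z points along the fingers, y is the line along which they close (so a half turn about z gives the same grasp; the last joint's range is limited). The gripper opens to 88 mm and grips with 3 to 60 N. Pads are 18 mm wide; open, the fingers measure 123 mm over their backs; the gripper's body (75 mm by 187 mm) begins 45 mm behind the grasp point.
Start: joints at [1.145, 0.689, -0.195, 1.565, 0.157, 0.902, -0.215], TCP at [0.277, -0.56, 0.239] pointing down, gripper open.
Joint ranges: [-3.01, 3.01], [-0.46, 2.08], [-1.47, 1.51], [0.13, 2.56], [-1, 4.14], [0.04, 2.09], [-2.66, 2.66]. Speed limits (rad/s): [2.57, 2.57, 3.14, 3.14, 3.14, 3.14, 3.14].

## Interface

Orientations are given as a unit quaternion [x, y, z, w].
In Python, from plant import r gives the robot as it stands.
- The arm moves only by the tool carry_out, never from a script. Its argument "plan" is a list of rows, each an object with "rot": the turn, a rotation vector about the tool's x, y, z in rad, a list of three; "xyz": the shift along the tool's x, y, z in m, a list of three; "grip": the closure in counts, from 0 (fully open) to 255 (shut). In form: [{"rot": [wx, wy, wz], "xyz": [dx, dy, dz], "grip": grip}, ...]. A call has 1 to 8 rows; each row is the pose to reach, as a shift and turn from the pose commanded when the call began, along the tool's axes at that moment; what a row does not reach only later rows make up. A row lasts 1/12 s, in which the tool goes at most 41.7 mm and 7.16 degrees, less where a joint would pass 70% of its speed; a pose out of reach is approached as far as the arm can. A call with a gripper value outside its range is refused whole. The fingers move at their own pace and stop on an object; "squeeze" is the grip in N (left out, the last holds). Time passes only in rows, so rows that repeat a pose let the fingers close. It gives the time, the measured TCP pose, the force, the opening and the grip force at its end, in the units of the state.
- r.get_state(): the state, without advancing time (a new reading comes with each control period).
- r.snapshot(name): name is "scene" or "top" or "wrist"; returns the picture (400x640x3 uint8, red, green, blue); there is no depth.
- r.camera_params(name): a dict with "fx", "fy", "cx", "cy" (pixels), "position" and "attitude" of the camera in the world; the wrist camera has in their place "hand_eye" (4x4, takes a point from camera to tool coordinates, whose origin is the TCP and whose axes are the flange's). Camera axes: x right, y down, z forward; pixel columns grow to the right and rows downward; lengths in m; the calibration is good to about 2 mm. A picture is of the moment at which its call begins: read the wrist's pose just before it. camera_params takes no time and is no camera call.
- r.finish_job(): hands the job in; it is judged then, once.
The state is a dict: "clock": time; "q": joint angles; "qd": joint speeds; "joint_torque": joint torques, N m; "tool_pos": TCP position; "eef_rot": TCP orientation; "contact_force": force on the tool from outside, world axes, zero at the start; "moment": the same for the moment, N m; "opening": opening from 0.0 (shut) to 1.0 (fully open); "finger_force": force on a finger pad.
Only numpy, scipy, OpenCV 4.12 (cv2) and the standard library are available. Lean on these libraries where they do the work, as an engineer would, in place of code of your own. Each camera call takes 0.05 s, during which the arm holds its last target. There are 200 camera calls.

## Working session

There is one attempt and no reset: what is moved stays moved. The work goes in short steps, Python scripts to look and compute and a tool call to move; the robot and the scene stay as the last step left them, time stands still between calls to the robot, and variables do not carry over. Pictures are saved under pics/ and viewed, at most 10 in all, crops included, and the job is handed in when it is done.

Besides the shell and the picture viewer there is one more tool, called in YAML: its name, and indented under it one key for each argument. carry_out: Moves the arm, as the interface text tells. Its arguments: {"type":"object","properties":{"plan":{"type":"array"},"squeeze":{"type":"number"}},"required":["plan"]}

```bash
ls; mkdir -p pics; python3 - <<'E'
from plant import r
import cv2,numpy as np
s=r.get_state();print({k:np.round(s[k],3) for k in s})
for n in("scene","top"):
    im=r.snapshot(n);cv2.imwrite(f"pics/{n}0.png",im[:,:,::-1]);p=r.camera_params(n);print(n,p)
print(r.camera_params("wrist"))
E
```

```text
pics
{'clock': np.float64(0.0), 'q': array([ 1.145,  0.69 , -0.195,  1.566,  0.157,  0.902, -0.215]), 'qd': array([-0.   ,  0.001, -0.   , -0.002, -0.001,  0.001, -0.   ]), 'joint_torque': array([ 0.0000e+00, -5.2756e+01, -1.2670e+00, -1.5343e+01, -5.3000e-02,
        6.0000e-03,  0.0000e+00]), 'tool_pos': array([ 0.277, -0.56 ,  0.238]), 'eef_rot': array([ 0.974,  0.228, -0.   , -0.001]), 'contact_force': array([-0.348,  0.357,  0.335]), 'moment': array([-0.031,  0.014,  0.042]), 'finger_force': np.float64(0.0), 'opening': np.float64(0.999)}
scene {'fx': 373.58201721081366, 'fy': 373.58201721081366, 'cx': 323.9959751696546, 'cy': 193.6852923365759, 'position': array([1.04789411, 0.70707385, 0.62535574]), 'attitude': array([ 0.25743882,  0.84107408, -0.45120797, -0.15076807])}
top {'fx': 413.85525849917224, 'fy': 413.85525849917224, 'cx': 324.1218321213606, 'cy': 198.45365121565771, 'position': array([0.39623996, 0.05912191, 1.00864735]), 'attitude': array([-0.70257924,  0.70263359, -0.07800133,  0.08126644])}
{'fx': 342.45202960327657, 'fy': 342.45202960327657, 'cx': 321.3104932700179, 'cy': 199.85709731111527, 'hand_eye': array([[-3.37128852e-04, -9.60334580e-01, -2.78850103e-01,
         7.10267973e-02],
       [ 9.99999896e-01, -2.38059793e-04, -3.89140130e-04,
         7.97437944e-05],
       [ 3.07321726e-04, -2.78850206e-01,  9.60334561e-01,
        -1.46782078e-01],
       [ 0.00000000e+00,  0.00000000e+00,  0.00000000e+00,
         1.00000000e+00]])}
```

View pics/top0.png

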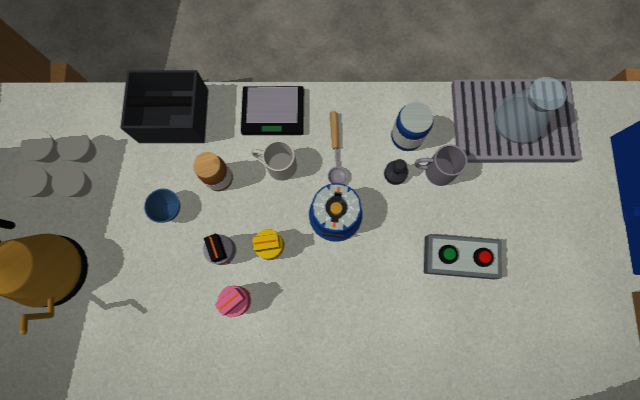

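View pics/scene0.png

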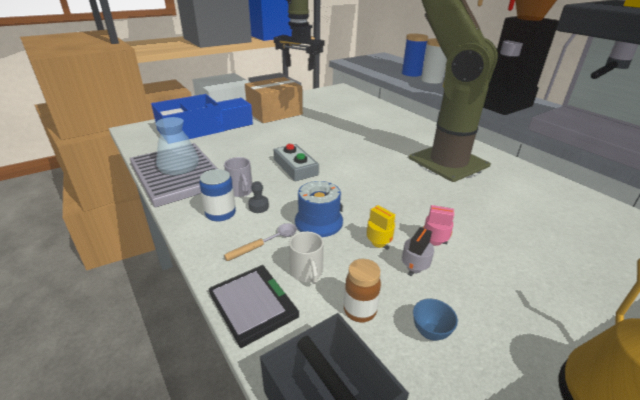

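The top view shows three cup-shaped things: a steel drum with a black bar at (217,248), a yellow one at (267,243) and a pink one at (233,300). The steel one is meant. The socket is at (336,208), the green button at (449,254) and the red one at (484,257).

```bash
cat > h.py <<'E'
import cv2,numpy as np
from scipy.spatial.transform import Rotation as R
from plant import r
def cam(n,s=None):
    p=r.camera_params(n)
    if n!="wrist": return p,np.array(p["position"]),R.from_quat(p["attitude"]).as_matrix()
    T=np.eye(4);T[:3,:3]=R.from_quat(s["eef_rot"]).as_matrix();T[:3,3]=s["tool_pos"]
    T=T@p["hand_eye"];return p,T[:3,3],T[:3,:3]
def ray(c,uv,z):
    p,o,M=c;d=M@np.array([(uv[0]-p["cx"])/p["fx"],(uv[1]-p["cy"])/p["fy"],1.]);return o+d*(z-o[2])/d[2]
def proj(c,X):
    p,o,M=c;v=M.T@(np.array(X)-o);return np.array([v[0]/v[2]*p["fx"]+p["cx"],v[1]/v[2]*p["fy"]+p["cy"]])
def blobs(im,lo,hi,roi=None,amin=8):
    hsv=cv2.cvtColor(im,cv2.COLOR_RGB2HSV);m=cv2.inRange(hsv,np.array(lo),np.array(hi))
    if roi: k=np.zeros_like(m);x0,y0,x1,y1=roi;k[y0:y1,x0:x1]=255;m&=k
    cs,_=cv2.findContours(m,cv2.RETR_EXTERNAL,cv2.CHAIN_APPROX_NONE);out=[]
    for c in cs:
        if len(c)<4 : continue
        mm=np.zeros_like(m);cv2.drawContours(mm,[c],-1,255,-1);mm&=m;a=cv2.countNonZero(mm)
        if a<amin: continue
        M=cv2.moments(mm,True);th=.5*np.arctan2(2*M['mu11'],M['mu20']-M['mu02'])
        out.append((np.array([M['m10']/a,M['m01']/a]),a,th,cv2.boundingRect(c)))
    return out
def tool(s,X):  # world point -> tool axes shift
    return R.from_quat(s["eef_rot"]).inv().apply(np.array(X)-s["tool_pos"])
def line_yaw(c,b,z):
    d=np.array([np.cos(b[2]),np.sin(b[2])])*5;v=ray(c,b[0]+d,z)-ray(c,b[0]-d,z);return np.arctan2(v[1],v[0])
E
python3 - <<'E'
from h import *
im=cv2.imread("pics/top0.png")[:,:,::-1].copy();c=cam("top");print(np.round(c[2],3))
P=lambda t,bs,z:[print(t,np.round(b[0],1),b[1],b[3],np.round(ray(c,b[0],z),4),"yaw",round(np.degrees(line_yaw(c,b,z)),1)) for b in bs]
P("cupline",blobs(im,(3,120,90),(20,255,255),(200,230,235,268)),.1)
P("sockor",blobs(im,(5,100,90),(25,255,255),(305,178,365,242),3),.1)
P("green",blobs(im,(45,80,40),(85,255,255),(430,235,500,275)),.063)
P("red",blobs(im,(0,120,60),(10,255,255),(430,235,500,275)),.063)
P("yel",blobs(im,(21,120,90),(35,255,255),(240,220,290,265)),.08)
a=im[170:250,300:370];b=im[220:275,195:290]
a=cv2.resize(a,(490,560),interpolation=2);b=cv2.resize(b[:, :50],(300,330),interpolation=2)
o=np.zeros((560,790,3),np.uint8);o[:,:490]=a;o[:330,490:]=b;cv2.imwrite("pics/crop1.png",o[:,:,::-1])
E
```

```text
[[ 0.    -0.975  0.224]
 [-1.     0.001  0.005]
 [-0.005 -0.224 -0.975]]
cupline [213. 247.] 49 (209, 237, 9, 21) [0.4956 0.3074 0.1   ] yaw -158.2
sockor [334. 224.] 15 (333, 222, 3, 5) [0.5467 0.0414 0.1   ] yaw 179.7
sockor [335.7 207.7] 121 (330, 202, 13, 13) [0.5837 0.0375 0.1   ] yaw -45.0
sockor [338.1 189.1] 14 (337, 187, 3, 5) [0.6265 0.0318 0.1   ] yaw -7.3
green [449.  253.5] 128 (443, 248, 13, 12) [ 0.4848 -0.2202  0.063 ] yaw -99.8
red [484.5 256.6] 133 (478, 251, 14, 12) [ 0.478 -0.3    0.063] yaw -102.8
yel [267.5 244. ] 646 (252, 229, 31, 31) [0.5045 0.1908 0.08  ] yaw -172.9
```

View pics/crop1.png

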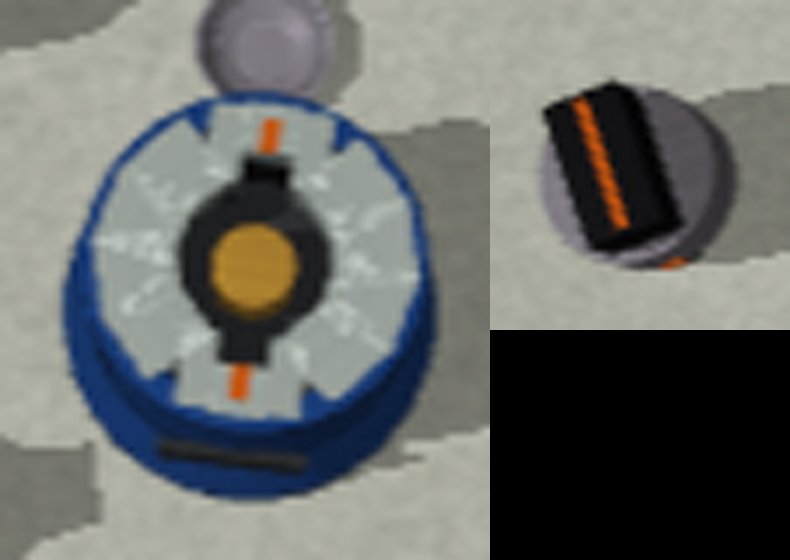

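The crop confirms the steel drum, its black bar and the orange line, with the bar at yaw +21.8° and the cup at (0.496,0.307). The socket is at (0.587,0.037) with slot yaw -6.9°. The green–red spacing measures 80.1 mm, as given. I'll press the button first. I'll also take the half-turn grasp so the last joint has room for the final twist.

carry_out:
  plan:
    - {"rot": [0,0,-0.12],"xyz": [0.034,-0.021,0],"grip": 255}
    - {"rot": [0,0,-0.24],"xyz": [0.068,-0.043,0],"grip": 255}
    - {"rot": [0,0,-0.36],"xyz": [0.101,-0.064,0],"grip": 255}
    - {"rot": [0,0,-0.48],"xyz": [0.135,-0.085,0],"grip": 255}
    - {"rot": [0,0,-0.6],"xyz": [0.169,-0.106,0],"grip": 255}
    - {"rot": [0,0,-0.72],"xyz": [0.2,-0.128,0],"grip": 255}
    - {"rot": [0,0,-0.84],"xyz": [0.236,-0.149,0],"grip": 255}
    - {"rot": [0,0,-0.9],"xyz": [0.27,-0.17,0],"grip": 255}

```text
clock: 0.77
tool_pos: [0.4443, -0.2861, 0.2386]
eef_rot: [0.776, 0.631, -0.0, -0.0]
contact_force: [1.2, -1.3, -0.7]
opening: 0.421
finger_force: 0.0
```

```bash
cat >> h.py <<'E'
def st(X=None):
    s=r.get_state();Y=R.from_quat(s["eef_rot"]).as_matrix()
    print("t",round(float(s["clock"]),2),"pos",np.round(s["tool_pos"],4),"yaw",round(np.degrees(np.arctan2(Y[1,0],Y[0,0])),2),"tilt",np.round(Y[:2,2],3),"q",np.round(s["q"],2),"F",np.round(s["contact_force"],1),"M",np.round(s["moment"],2),"open",round(float(s["opening"]),3),"ff",np.round(s["finger_force"],1))
    if X is not None: print("shift",np.round(tool(s,X),4))
    return s
E
python3 -c "
from h import *
st([.485,-.220,.1])"
```

```text
t 0.77 pos [ 0.4443 -0.2861  0.2386] yaw 78.21 tilt [-0.  0.] q [ 0.75  0.59 -0.43  1.85  0.34  0.78 -0.06] F [ 1.2 -1.3 -0.7] M [-0.07 -0.16  0.  ] open 0.421 ff 0.0
shift [0.073  0.0264 0.1386]
```

carry_out:
  plan:
    - {"rot": [0,0,0],"xyz": [0.036,0.013,0.01],"grip": 255}
    - {"rot": [0,0,0],"xyz": [0.073,0.0264,0.03],"grip": 255}
    - {"rot": [0,0,0],"xyz": [0.073,0.0264,0.07],"grip": 255}
    - {"rot": [0,0,0],"xyz": [0.073,0.0264,0.11],"grip": 255}
    - {"rot": [0,0,0],"xyz": [0.073,0.0264,0.14],"grip": 255}
    - {"rot": [0,0,0],"xyz": [0.073,0.0264,0.16],"grip": 255}
    - {"rot": [0,0,0],"xyz": [0.073,0.0264,0.16],"grip": 255}
    - {"rot": [0,0,0],"xyz": [0.073,0.0264,0.16],"grip": 255}

```text
clock: 1.43
tool_pos: [0.4844, -0.2217, 0.0781]
eef_rot: [0.778, 0.629, -0.001, -0.001]
contact_force: [-0.1, -0.2, -0.8]
opening: 0.004
finger_force: 0.0
```

```bash
python3 -c "
from h import *
s=st([.485,-.220,.055])
im=r.snapshot('wrist');cv2.imwrite('pics/w1.png',im[:,:,::-1]);c=cam('wrist',s)
for b in blobs(im,(45,80,30),(85,255,255),None,60): print(b[0],b[1],ray(c,b[0],.063))
for b in blobs(im,(0,120,60),(8,255,255),None,60): print('red',b[0],b[1],ray(c,b[0],.063))
"
```

```text
t 1.43 pos [ 0.4844 -0.2217  0.0781] yaw 77.93 tilt [-0.002  0.001] q [ 0.5   0.83 -0.26  1.96  0.49  0.41 -0.35] F [-0.1 -0.2 -0.8] M [-0.02 -0.06  0.02] open 0.004 ff 0.0
shift [0.0018 0.0003 0.0231]
[320.28790087 230.30247813] 1372 [ 0.48506078 -0.21343736  0.063     ]
red [330.82193548 363.71612903] 775 [ 0.47382654 -0.29429688  0.063     ]
```

carry_out:
  plan:
    - {"rot": [0,0,0],"xyz": [0.003,0,0.006],"grip": 255}
    - {"rot": [0,0,0],"xyz": [0.003,0,0.012],"grip": 255}
    - {"rot": [0,0,0],"xyz": [0.003,0,0.017],"grip": 255}
    - {"rot": [0,0,0],"xyz": [0.003,0,0.02],"grip": 255}
    - {"rot": [0,0,0],"xyz": [0.003,0,0.022],"grip": 255}
    - {"rot": [0,0,0],"xyz": [0.003,0,0.022],"grip": 255}

```text
clock: 1.98
tool_pos: [0.4871, -0.2191, 0.0609]
eef_rot: [0.777, 0.629, 0.001, 0.002]
contact_force: [-4.9, 3.0, 36.4]
opening: 0.007
finger_force: 18.7
```

carry_out:
  plan:
    - {"rot": [0,0,0],"xyz": [0,0,0],"grip": 255}
    - {"rot": [0,0,0],"xyz": [0,0,0],"grip": 255}

```text
clock: 2.15
tool_pos: [0.4871, -0.2191, 0.0609]
eef_rot: [0.777, 0.629, 0.001, 0.002]
contact_force: [-5.5, 2.9, 37.4]
opening: 0.009
finger_force: 19.1
```

```bash
python3 -c "
from h import *
s=st([.485,-.220,.055])
a=r.snapshot('wrist')[100:,180:480];b=r.snapshot('scene')[120:200,240:350]
o=np.zeros((400,800,3),np.uint8);o[:300,:300]=a;o[:320,320:760]=cv2.resize(b,(440,320));cv2.imwrite('pics/p2.png',o[:,:,::-1])
"
```

```text
t 2.15 pos [ 0.4871 -0.2191  0.0609] yaw 77.94 tilt [ 0.004 -0.002] q [ 0.47  0.86 -0.23  1.97  0.51  0.36 -0.37] F [-5.5  2.9 37.4] M [ 0.68  1.13 -0.02] open 0.009 ff 19.1
shift [-0.0013 -0.0019  0.0059]
```

View pics/p2.png

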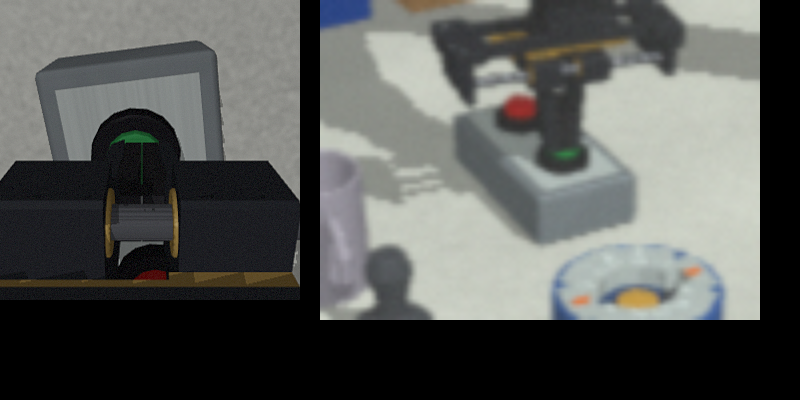

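carry_out:
  plan:
    - {"rot": [0,0,0],"xyz": [0,0,-0.003],"grip": 255}
    - {"rot": [0,0,0],"xyz": [0,0,-0.003],"grip": 255}

```text
clock: 2.42
tool_pos: [0.487, -0.2191, 0.0616]
eef_rot: [0.778, 0.629, 0.001, 0.002]
contact_force: [1.2, 1.3, 3.8]
opening: 0.009
finger_force: 2.4
```

carry_out:
  plan:
    - {"rot": [0,0,0],"xyz": [0,0,-0.003],"grip": 255}
    - {"rot": [0,0,0],"xyz": [0,0,-0.003],"grip": 255}

```text
clock: 2.58
tool_pos: [0.487, -0.2191, 0.0637]
eef_rot: [0.778, 0.629, 0.001, 0.001]
contact_force: [1.2, 0.5, 2.8]
opening: 0.007
finger_force: 1.8
```

carry_out:
  plan:
    - {"rot": [0,0,0],"xyz": [0,0,-0.003],"grip": 255}
    - {"rot": [0,0,0],"xyz": [0,0,-0.003],"grip": 255}

```text
clock: 2.75
tool_pos: [0.4863, -0.2192, 0.0661]
eef_rot: [0.778, 0.629, 0.0, 0.0]
contact_force: [1.8, 1.0, 1.7]
opening: 0.006
finger_force: 1.1
```

carry_out:
  plan:
    - {"rot": [0,0,0],"xyz": [0,0,-0.03],"grip": 255}
    - {"rot": [0,0,0],"xyz": [0,0,-0.07],"grip": 90}
    - {"rot": [0,0,0],"xyz": [0,0,-0.11],"grip": 90}
    - {"rot": [0,0,0],"xyz": [0,0,-0.15],"grip": 90}
    - {"rot": [0,0,-0.12],"xyz": [0.03,-0.006,-0.15],"grip": 90}
    - {"rot": [0,0,-0.24],"xyz": [0.06,-0.012,-0.15],"grip": 90}
    - {"rot": [0,0,-0.36],"xyz": [0.09,-0.018,-0.15],"grip": 90}
    - {"rot": [0,0,-0.48],"xyz": [0.12,-0.024,-0.15],"grip": 90}

```text
clock: 3.42
tool_pos: [0.4858, -0.0965, 0.2153]
eef_rot: [0.604, 0.797, -0.001, -0.001]
contact_force: [0.0, -0.2, -1.2]
opening: 0.51
finger_force: 0.0
```

```bash
python3 -c "
from h import *
s=st([.4956,.3074,.2])"
```

```text
t 3.42 pos [ 0.4858 -0.0965  0.2153] yaw 105.66 tilt [-0.002 -0.001] q [ 0.44  0.6  -0.54  1.96  0.46  0.71 -0.11] F [ 0.  -0.2 -1.2] M [-0.03 -0.12 -0.01] open 0.51 ff 0.0
shift [0.3862 0.1185 0.0149]
```

carry_out:
  plan:
    - {"rot": [0,0,-0.12],"xyz": [0.036,0.011,0],"grip": 90}
    - {"rot": [0,0,-0.24],"xyz": [0.072,0.022,0],"grip": 90}
    - {"rot": [0,0,-0.36],"xyz": [0.108,0.033,0],"grip": 90}
    - {"rot": [0,0,-0.48],"xyz": [0.144,0.044,0],"grip": 90}
    - {"rot": [0,0,-0.6],"xyz": [0.18,0.055,0],"grip": 90}
    - {"rot": [0,0,-0.72],"xyz": [0.216,0.066,0],"grip": 90}
    - {"rot": [0,0,-0.84],"xyz": [0.252,0.077,0],"grip": 90}
    - {"rot": [0,0,-0.96],"xyz": [0.288,0.088,0],"grip": 90}

```text
clock: 4.08
tool_pos: [0.4947, 0.2046, 0.2148]
eef_rot: [0.167, 0.986, -0.002, -0.001]
contact_force: [0.9, -0.3, 0.0]
opening: 0.65
finger_force: 0.0
```

```bash
python3 -c "
from h import *
s=st([.4956,.3074,.2])"
```

```text
t 4.08 pos [0.4947 0.2046 0.2148] yaw 160.72 tilt [-0.002 -0.003] q [-0.03  0.7  -0.77  1.84  0.63  0.86  0.13] F [ 0.9 -0.3  0. ] M [ 0.01 -0.14  0.07] open 0.65 ff 0.0
shift [0.033  0.0974 0.0145]
```

carry_out:
  plan:
    - {"rot": [0,0,-0.12],"xyz": [0.011,0.032,0],"grip": 90}
    - {"rot": [0,0,-0.24],"xyz": [0.022,0.065,0],"grip": 90}
    - {"rot": [0,0,-0.36],"xyz": [0.033,0.0974,0],"grip": 90}
    - {"rot": [0,0,-0.48],"xyz": [0.033,0.0974,0],"grip": 90}
    - {"rot": [0,0,-0.6],"xyz": [0.033,0.0974,0],"grip": 90}
    - {"rot": [0,0,-0.717],"xyz": [0.033,0.0974,0],"grip": 90}
    - {"rot": [0,0,-0.717],"xyz": [0.033,0.0974,0],"grip": 90}
    - {"rot": [0,0,-0.717],"xyz": [0.033,0.0974,0],"grip": 90}

```text
clock: 4.75
tool_pos: [0.4968, 0.306, 0.2147]
eef_rot: [-0.185, 0.983, -0.001, -0.001]
contact_force: [0.9, -0.8, 0.5]
opening: 0.651
finger_force: 0.0
```

```bash
python3 -c "
from h import *
s=st([.4956,.3074,.073])
im=r.snapshot('wrist');cv2.imwrite('pics/w3.png',im[:,:,::-1]);c=cam('wrist',s)
for b in blobs(im,(3,120,80),(20,255,255),None,60): print(b[0],b[1],b[3],ray(c,b[0],.1),np.degrees(line_yaw(c,b,.1)))
"
```

```text
t 4.75 pos [0.4968 0.306  0.2147] yaw -158.71 tilt [-0.002 -0.002] q [-0.13  0.81 -0.94  1.7   0.75  1.03  0.62] F [ 0.9 -0.8  0.5] M [ 0.1  -0.1  -0.02] open 0.651 ff 0.0
shift [0.0003 0.0019 0.1417]
[295.84429066 354.93252595] 578 (268, 341, 45, 39) [0.6453151  0.33862881 0.1       ] 70.06173080430209
[153.23316062 331.8134715 ] 193 (149, 304, 14, 53) [0.66845805 0.21146185 0.1       ] -166.49590393676422
[488.91981132 327.50943396] 212 (482, 295, 12, 62) [0.55557685 0.48849687 0.1       ] 31.598070876924556
[325.50673854 194.41778976] 371 (323, 164, 6, 62) [0.49433466 0.30834332 0.1       ] 21.50429099661701
[181.2027027  156.29459459] 370 (149, 147, 66, 20) [0.50634512 0.1941434  0.1       ] 98.66586012758164
[333.52452026  23.92537313] 469 (299, 9, 70, 31) [0.37850849 0.26876147 0.1       ] 130.00357819208438
```

View pics/w3.png

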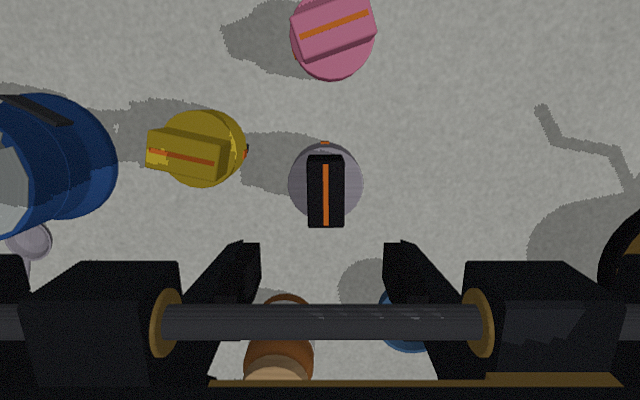

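The picture shows the steel cup's bar upright at (325,194), centred between the fingers. It places the cup at (0.4943,0.3083) with yaw 21.5°, which agrees with the top view within 2 mm. I'll descend and grip.

carry_out:
  plan:
    - {"rot": [0,0,-0.005],"xyz": [0.0006,0.0027,0.035],"grip": 90}
    - {"rot": [0,0,-0.005],"xyz": [0.0006,0.0027,0.07],"grip": 90}
    - {"rot": [0,0,-0.005],"xyz": [0.0006,0.0027,0.1],"grip": 90}
    - {"rot": [0,0,-0.005],"xyz": [0.0006,0.0027,0.12],"grip": 90}
    - {"rot": [0,0,-0.005],"xyz": [0.0006,0.0027,0.132],"grip": 90}
    - {"rot": [0,0,-0.005],"xyz": [0.0006,0.0027,0.139],"grip": 90}
    - {"rot": [0,0,-0.005],"xyz": [0.0006,0.0027,0.142],"grip": 90}
    - {"rot": [0,0,-0.005],"xyz": [0.0006,0.0027,0.142],"grip": 90}

```text
clock: 5.47
tool_pos: [0.4958, 0.3096, 0.0741]
eef_rot: [-0.189, 0.982, 0.0, 0.0]
contact_force: [0.1, 0.2, 0.0]
opening: 0.647
finger_force: 0.0
```

carry_out:
  plan:
    - {"rot": [0,0,0],"xyz": [0,0,0],"grip": 255}
    - {"rot": [0,0,0],"xyz": [0,0,0],"grip": 255}
    - {"rot": [0,0,0],"xyz": [0,0,0],"grip": 255}
    - {"rot": [0,0,0],"xyz": [0,0,0],"grip": 255}
    - {"rot": [0,0,0],"xyz": [0,0,0],"grip": 255}
    - {"rot": [0,0,0],"xyz": [0,0,0],"grip": 255}
  squeeze: 50

```text
clock: 5.97
tool_pos: [0.496, 0.3094, 0.0743]
eef_rot: [-0.189, 0.982, 0.0, 0.001]
contact_force: [0.0, -0.9, 4.4]
opening: 0.333
finger_force: 50.0
```

```bash
python3 -c "
from h import *
s=st([.495,.308,.072])"
```

```text
t 5.97 pos [0.496  0.3094 0.0743] yaw -158.23 tilt [0.001 0.   ] q [-0.21  0.99 -0.79  1.79  0.97  0.8   0.44] F [ 0.  -0.9  4.4] M [-0.01 -0.15  0.  ] open 0.333 ff 50.0
shift [ 0.0015 -0.001   0.0023]
```

carry_out:
  plan:
    - {"rot": [0,0,0],"xyz": [0,0,-0.015],"grip": 255}
    - {"rot": [0,0,0],"xyz": [0,0,-0.04],"grip": 255}
    - {"rot": [0,0,0],"xyz": [0,0,-0.075],"grip": 255}
    - {"rot": [0,0,0],"xyz": [0,0,-0.11],"grip": 255}
    - {"rot": [0,0,0],"xyz": [0,0,-0.14],"grip": 255}
    - {"rot": [0,0,0],"xyz": [0,0,-0.16],"grip": 255}
    - {"rot": [0,0,0],"xyz": [0,0,-0.16],"grip": 255}
    - {"rot": [0,0,0],"xyz": [0,0,-0.16],"grip": 255}

```text
clock: 6.63
tool_pos: [0.4956, 0.3091, 0.2335]
eef_rot: [-0.189, 0.982, -0.0, 0.0]
contact_force: [0.2, -0.4, -4.0]
opening: 0.33
finger_force: 50.0
```

```bash
python3 -c "
from h import *
s=st([.5866,.0366,.234])
im=r.snapshot('wrist');cv2.imwrite('pics/w4.png',im[:,:,::-1]);c=cam('wrist',s)
for b in blobs(im,(3,120,80),(25,255,255),None,25): print(b[0],b[1],b[3],ray(c,b[0],.1),np.degrees(line_yaw(c,b,.1)), 'at cup top',ray(c,b[0],.26))
"
```

```text
t 6.63 pos [0.4956 0.3091 0.2335] yaw -158.23 tilt [ 0.001 -0.   ] q [-0.13  0.79 -0.95  1.68  0.72  1.06  0.64] F [ 0.2 -0.4 -4. ] M [ 0.09 -0.1   0.04] open 0.33 ff 50.0
shift [ 0.0166 -0.2868 -0.0003]
[385.62504384 380.88846019] 2851 (139, 372, 414, 14) [0.65589633 0.4424679  0.1       ] 112.72314925777397 at cup top [0.52616551 0.35101058 0.26      ]
[302.53947368 351.49342105] 152 (292, 345, 17, 21) [0.65390988 0.35231296 0.1       ] 40.64626527923996 at cup top [0.5253131  0.31232407 0.26      ]
[219.26149425 325.25      ] 348 (215, 290, 12, 67) [0.65544461 0.26798408 0.1       ] -165.80184445964318 at cup top [0.52597167 0.27613759 0.26      ]
[423.48022599 325.42655367] 354 (417, 289, 12, 68) [0.58348039 0.44875855 0.1       ] 29.430532471919022 at cup top [0.49509101 0.35370997 0.26      ]
[321.31130877 264.97712834] 787 (316, 228, 11, 76) [0.56065021 0.33484579 0.1       ] 22.059549067753625 at cup top [0.48529432 0.30482871 0.26      ]
[617.26597052 255.14189189] 1628 (597, 213, 43, 90) [0.45364694 0.57680215 0.1       ] -170.33040956513574 at cup top [0.439378   0.40865493 0.26      ]
[320.84090909 169.54545455] 88 (314, 167, 15, 6) [0.47970215 0.30212638 0.1       ] 110.50039550535902 at cup top [0.45055859 0.29078844 0.26      ]
[  3.0308642  169.20987654] 162 (0, 153, 9, 29) [0.57728532 0.05683746 0.1       ] 14.158812780085244 at cup top [0.49243263 0.18553217 0.26      ]
[200.59345525 142.78325313] 5195 (152, 107, 96, 74) [0.49542012 0.20317292 0.1       ] 114.11820236954868 at cup top [0.45730334 0.24832638 0.26      ]
[329.08695652  28.27109974] 391 (297, 15, 65, 28) [0.37830993 0.26832083 0.1       ] 130.02145140354594 at cup top [0.40705003 0.27628209 0.26      ]
```

carry_out:
  plan:
    - {"rot": [0,0,0.08],"xyz": [0.002,-0.025,0],"grip": 255}
    - {"rot": [0,0,0.16],"xyz": [0.004,-0.05,0],"grip": 255}
    - {"rot": [0,0,0.24],"xyz": [0.006,-0.08,0],"grip": 255}
    - {"rot": [0,0,0.32],"xyz": [0.008,-0.11,0],"grip": 255}
    - {"rot": [0,0,0.4],"xyz": [0.01,-0.14,0],"grip": 255}
    - {"rot": [0,0,0.46],"xyz": [0.011,-0.165,0],"grip": 255}
    - {"rot": [0,0,0.5],"xyz": [0.011,-0.18,0],"grip": 255}
    - {"rot": [0,0,0.5],"xyz": [0.011,-0.18,0],"grip": 255}

```text
clock: 7.35
tool_pos: [0.5528, 0.1328, 0.2311]
eef_rot: [0.064, 0.998, -0.003, -0.001]
contact_force: [-0.3, -0.8, -3.9]
opening: 0.336
finger_force: 50.0
```

```bash
python3 -c "
from h import *
s=st([.5866,.0366,.234])
im=r.snapshot('wrist');cv2.imwrite('pics/w5.png',im[:,:,::-1]);c=cam('wrist',s)
print('expect socket px',proj(c,[.5866,.0366,.1]))
for b in blobs(im,(3,110,80),(28,255,255),None,20): print(b[0].round(1),b[1],b[3],ray(c,b[0],.1).round(4),np.degrees(line_yaw(c,b,.1)).round(1))
"
```

```text
t 7.35 pos [0.5528 0.1328 0.2311] yaw 172.7 tilt [-0.003 -0.005] q [ 0.15  0.74 -0.84  1.73  0.65  0.99  0.5 ] F [-0.3 -0.8 -3.9] M [ 0.   -0.18  0.01] open 0.336 ff 50.0
shift [-0.0457 -0.0911 -0.0025]
expect socket px [218.70011457 241.32450208]
[384.8 380.8] 3203 (139, 372, 414, 14) [0.7537 0.1694 0.1   ] 83.9
[321.5 340.5] 20 (317, 340, 10, 2) [0.6992 0.113  0.1   ] 82.9
[423.1 324.5] 388 (415, 289, 14, 68) [0.6934 0.2101 0.1   ] 0.8
[222.3 320.2] 678 (215, 289, 21, 68) [0.6655 0.0232 0.1   ] 161.3
[546.5 263.9] 822 (519, 249, 60, 36) [0.6443 0.3216 0.1   ] 94.9
[321.2 264.7] 809 (316, 228, 11, 76) [0.6202 0.1228 0.1   ] -6.9
[226.3 231.5] 897 (210, 213, 35, 36) [0.5784 0.0451 0.1   ] 134.8
[216.4 195. ] 90 (213, 189, 8, 13) [0.5451 0.0435 0.1   ] -3.5
[320.6 169.4] 109 (314, 166, 15, 8) [0.5345 0.1334 0.1   ] 85.5
[386.4 120.4] 4877 (345, 83, 86, 77) [0.5021 0.1901 0.1   ] 93.1
```

View pics/w5.png

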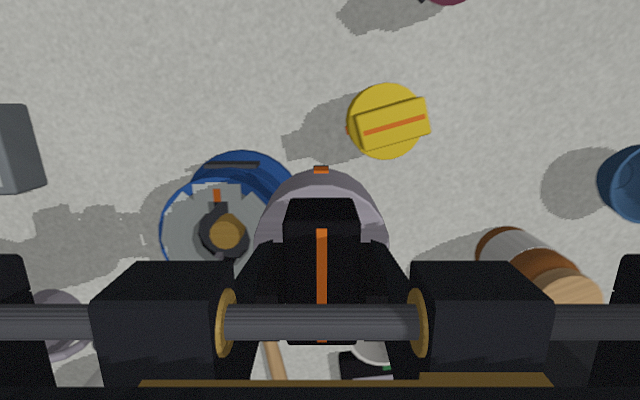

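The picture shows the socket at (220,232) and its near bar at (216,195), with the held cup upright in the centre. The wrist and top views agree within about 2.5 mm, so I move above the socket.

carry_out:
  plan:
    - {"rot": [0,0,-0.005],"xyz": [-0.012,-0.022,0],"grip": 255}
    - {"rot": [0,0,-0.005],"xyz": [-0.025,-0.047,0],"grip": 255}
    - {"rot": [0,0,-0.005],"xyz": [-0.037,-0.07,0],"grip": 255}
    - {"rot": [0,0,-0.005],"xyz": [-0.044,-0.085,0],"grip": 255}
    - {"rot": [0,0,-0.005],"xyz": [-0.046,-0.089,0],"grip": 255}
    - {"rot": [0,0,-0.005],"xyz": [-0.046,-0.089,0],"grip": 255}
    - {"rot": [0,0,-0.005],"xyz": [-0.046,-0.089,0],"grip": 255}
    - {"rot": [0,0,-0.005],"xyz": [-0.046,-0.089,0],"grip": 255}

```text
clock: 8.07
tool_pos: [0.5864, 0.0474, 0.2339]
eef_rot: [0.055, 0.998, 0.001, -0.0]
contact_force: [0.1, 0.3, -3.6]
opening: 0.337
finger_force: 50.0
```

```bash
python3 -c "
from h import *
s=st([.5873,.0383,.175])"
```

```text
t 8.07 pos [0.5864 0.0474 0.2339] yaw 173.67 tilt [-0.     0.002] q [ 0.31  0.77 -0.86  1.67  0.66  1.02  0.69] F [ 0.1  0.3 -3.6] M [ 0.02 -0.2   0.  ] open 0.337 ff 50.0
shift [-0.0019 -0.0091  0.0588]
```

carry_out:
  plan:
    - {"rot": [0,0,0.01],"xyz": [-0.0019,-0.0091,0],"grip": 255}
    - {"rot": [0,0,0.01],"xyz": [-0.0019,-0.0091,0.015],"grip": 255}
    - {"rot": [0,0,0.01],"xyz": [-0.0019,-0.0091,0.03],"grip": 255}
    - {"rot": [0,0,0.01],"xyz": [-0.0019,-0.0091,0.045],"grip": 255}
    - {"rot": [0,0,0.01],"xyz": [-0.0019,-0.0091,0.053],"grip": 255}
    - {"rot": [0,0,0.01],"xyz": [-0.0019,-0.0091,0.054],"grip": 255}
    - {"rot": [0,0,0.01],"xyz": [-0.0019,-0.0091,0.054],"grip": 255}
    - {"rot": [0,0,0.01],"xyz": [-0.0019,-0.0091,0.054],"grip": 255}

```text
clock: 8.73
tool_pos: [0.5885, 0.0355, 0.1805]
eef_rot: [0.062, 0.998, 0.0, 0.001]
contact_force: [0.2, 0.1, -3.6]
opening: 0.334
finger_force: 50.0
```

```bash
python3 -c "
from h import *
s=st([.5873,.0383,.165])
im=r.snapshot('wrist');c=cam('wrist',s);t=r.snapshot('top')
for b in blobs(im,(3,110,80),(28,255,255),(280,120,360,240),15): print(b[0].round(1),b[1],b[3],ray(c,b[0],.1).round(4))
b=r.snapshot('scene')[150:260,260:400]
o=np.zeros((440,800,3),np.uint8);o[:,:560]=cv2.resize(b,(560,440));o[:240,560:]=im[100:340,200:440];cv2.imwrite('pics/p6.png',o[:,:,::-1])
"
```

```text
t 8.73 pos [0.5885 0.0355 0.1805] yaw 172.87 tilt [0.001 0.001] q [ 0.3   0.83 -0.81  1.72  0.73  0.93  0.64] F [ 0.2  0.1 -3.6] M [ 0.02 -0.2  -0.01] open 0.334 ff 50.0
shift [0.0016 0.0026 0.0155]
[321.1 233.5] 130 (316, 228, 11, 12) [0.607  0.0327 0.1   ]
[320.8 169.2] 105 (314, 166, 15, 8) [0.5609 0.0383 0.1   ]
[325.  145.2] 157 (321, 137, 9, 18) [0.5453 0.043  0.1   ]
```

View pics/p6.png

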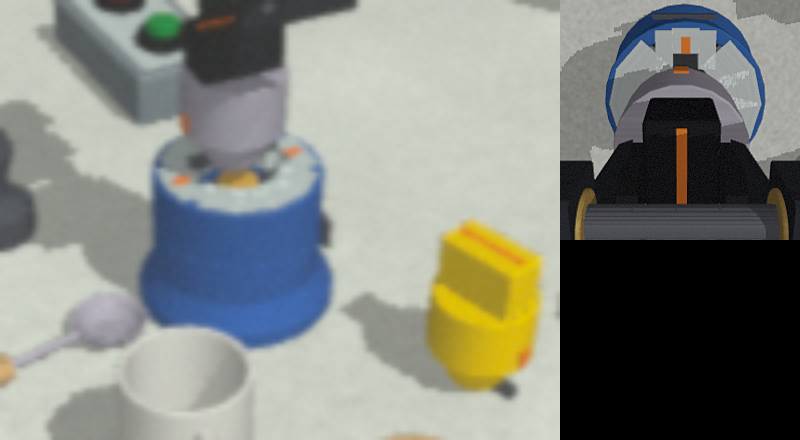

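The cup hangs just above the mouth. The slot bar at u=325 and the cup mark at u=321 agree with a correction of +2.6 mm along tool y, so I correct and lower.

carry_out:
  plan:
    - {"rot": [0,0,0],"xyz": [0.0012,0.0026,0],"grip": 255}
    - {"rot": [0,0,0],"xyz": [0.0012,0.0026,0.002],"grip": 255}
    - {"rot": [0,0,0],"xyz": [0.0012,0.0026,0.005],"grip": 255}
    - {"rot": [0,0,0],"xyz": [0.0012,0.0026,0.008],"grip": 255}
    - {"rot": [0,0,0],"xyz": [0.0012,0.0026,0.011],"grip": 255}
    - {"rot": [0,0,0],"xyz": [0.0012,0.0026,0.014],"grip": 255}
    - {"rot": [0,0,0],"xyz": [0.0012,0.0026,0.014],"grip": 255}

```text
clock: 9.47
tool_pos: [0.5867, 0.0375, 0.1648]
eef_rot: [0.062, 0.998, -0.0, -0.001]
contact_force: [-0.3, -1.0, -3.3]
opening: 0.335
finger_force: 50.0
```

```bash
python3 -c "
from h import *
s=st([.5873,.0383,.150])
im=r.snapshot('wrist');c=cam('wrist',s)
for b in blobs(im,(3,110,80),(28,255,255),(280,120,360,240),15): print(b[0].round(1),b[1],b[3])
"
```

```text
t 9.47 pos [0.5867 0.0375 0.1648] yaw 172.85 tilt [-0.001 -0.   ] q [ 0.29  0.85 -0.8   1.73  0.75  0.9   0.61] F [-0.3 -1.  -3.3] M [ 0.08 -0.1  -0.02] open 0.335 ff 50.0
shift [-0.0005  0.0009  0.0148]
[321.  233.5] 131 (316, 228, 11, 12)
[320.8 169.1] 105 (314, 166, 15, 8)
[322.5 152. ] 189 (318, 143, 10, 19)
```

It dropped in without resistance. Now I push home.

carry_out:
  plan:
    - {"rot": [0,0,0],"xyz": [0,0.0006,0.003],"grip": 255}
    - {"rot": [0,0,0],"xyz": [0,0.0006,0.006],"grip": 255}
    - {"rot": [0,0,0],"xyz": [0,0.0006,0.009],"grip": 255}
    - {"rot": [0,0,0],"xyz": [0,0.0006,0.012],"grip": 255}
    - {"rot": [0,0,0],"xyz": [0,0.0006,0.014],"grip": 255}
    - {"rot": [0,0,0],"xyz": [0,0.0006,0.015],"grip": 255}
    - {"rot": [0,0,0],"xyz": [0,0.0006,0.015],"grip": 255}

```text
clock: 10.1
tool_pos: [0.5876, 0.0381, 0.151]
eef_rot: [0.062, 0.998, -0.0, 0.0]
contact_force: [-1.4, -2.1, 5.7]
opening: 0.334
finger_force: 50.0
```

```bash
python3 -c "
from h import *
s=st([.5873,.0383,.150])"
```

```text
t 10.1 pos [0.5876 0.0381 0.151 ] yaw 172.84 tilt [ 0.001 -0.001] q [ 0.28  0.86 -0.78  1.74  0.77  0.87  0.6 ] F [-1.4 -2.1  5.7] M [-0.51  0.17 -0.02] open 0.334 ff 50.0
shift [0.0003 0.0002 0.001 ]
```

carry_out:
  plan:
    - {"rot": [0,0,0],"xyz": [0,0,0.0015],"grip": 255}
    - {"rot": [0,0,0],"xyz": [0,0,0.002],"grip": 255}
    - {"rot": [0,0,0.06],"xyz": [0,0,0.002],"grip": 255}
    - {"rot": [0,0,0.12],"xyz": [0,0,0.002],"grip": 255}
    - {"rot": [0,0,0.18],"xyz": [0,0,0.002],"grip": 255}
    - {"rot": [0,0,0.24],"xyz": [0,0,0.002],"grip": 255}
    - {"rot": [0,0,0.3],"xyz": [0,0,0.002],"grip": 255}
    - {"rot": [0,0,0.3],"xyz": [0,0,0.002],"grip": 255}
  squeeze: 60

```text
clock: 10.77
tool_pos: [0.5876, 0.039, 0.1503]
eef_rot: [0.211, 0.977, 0.0, 0.001]
contact_force: [-2.9, -1.8, 12.4]
opening: 0.333
finger_force: 60.0
```

```bash
python3 -c "
from h import *
s=st([.5873,.0383,.150])"
```

```text
t 10.77 pos [0.5876 0.039  0.1503] yaw 155.58 tilt [ 0.002 -0.   ] q [ 0.25  0.84 -0.71  1.74  0.72  0.83  0.34] F [-2.9 -1.8 12.4] M [-0.4   0.68  0.09] open 0.333 ff 60.0
shift [-0.     -0.0008  0.0003]
```

carry_out:
  plan:
    - {"rot": [0,0,0.08],"xyz": [0,0,0],"grip": 255}
    - {"rot": [0,0,0.16],"xyz": [0,0,0],"grip": 255}
    - {"rot": [0,0,0.24],"xyz": [0,0,0],"grip": 255}
    - {"rot": [0,0,0.32],"xyz": [0,0,0],"grip": 255}
    - {"rot": [0,0,0.4],"xyz": [0,0,0],"grip": 255}
    - {"rot": [0,0,0.48],"xyz": [0,0,0],"grip": 255}
    - {"rot": [0,0,0.56],"xyz": [0,0,0],"grip": 255}
    - {"rot": [0,0,0.64],"xyz": [0,0,0],"grip": 255}

```text
clock: 11.43
tool_pos: [0.5869, 0.0382, 0.1504]
eef_rot: [0.509, 0.861, -0.001, 0.001]
contact_force: [-5.6, -2.9, 15.8]
opening: 0.335
finger_force: 60.1
```

```bash
python3 -c "
from h import *
s=st([.5873,.0383,.150])"
```

```text
t 11.43 pos [0.5869 0.0382 0.1504] yaw 118.87 tilt [ 0.    -0.002] q [ 0.16  0.8  -0.54  1.75  0.57  0.75 -0.17] F [-5.6 -2.9 15.8] M [-0.77  1.18  0.51] open 0.335 ff 60.1
shift [-0.0001  0.0004  0.0004]
```

carry_out:
  plan:
    - {"rot": [0,0,0.08],"xyz": [0,0,0],"grip": 255}
    - {"rot": [0,0,0.16],"xyz": [0,0,0],"grip": 255}
    - {"rot": [0,0,0.24],"xyz": [0,0,0],"grip": 255}
    - {"rot": [0,0,0.32],"xyz": [0,0,0],"grip": 255}
    - {"rot": [0,0,0.4],"xyz": [0,0,0],"grip": 255}
    - {"rot": [0,0,0.48],"xyz": [0,0,0],"grip": 255}
    - {"rot": [0,0,0.56],"xyz": [0,0,0],"grip": 255}
    - {"rot": [0,0,0.63],"xyz": [0,0,0],"grip": 255}

```text
clock: 12.1
tool_pos: [0.5864, 0.0387, 0.1504]
eef_rot: [0.75, 0.661, -0.0, 0.0]
contact_force: [-7.2, -2.7, 16.5]
opening: 0.334
finger_force: 60.1
```

carry_out:
  plan:
    - {"rot": [0,0,0],"xyz": [0,0,0],"grip": 255}
    - {"rot": [0,0,0],"xyz": [0,0,0],"grip": 255}
    - {"rot": [0,0,0],"xyz": [0,0,0],"grip": 255}

```text
clock: 12.35
tool_pos: [0.5864, 0.0386, 0.1503]
eef_rot: [0.749, 0.662, -0.001, 0.0]
contact_force: [-6.0, -1.7, 16.0]
opening: 0.335
finger_force: 60.0
```

```bash
python3 -c "
from h import *
s=st([.5873,.0383,.150])
im=r.snapshot('wrist');b=r.snapshot('scene')[130:260,260:400]
c=cam('wrist',s)
for x in blobs(im,(3,110,80),(28,255,255),(280,120,360,310),15): print(x[0].round(1),x[1],x[3],line_yaw(c,x,.176)*57.3)
o=np.zeros((520,800,3),np.uint8);o[:,:560]=cv2.resize(b,(560,520));o[:240,560:]=im[100:340,200:440];cv2.imwrite('pics/p7.png',o[:,:,::-1])
"
```

```text
t 12.35 pos [0.5864 0.0386 0.1503] yaw 82.96 tilt [-0.001 -0.001] q [ 0.06  0.77 -0.36  1.76  0.4   0.69 -0.64] F [-6.  -1.7 16. ] M [-0.52  1.37  0.18] open 0.335 ff 60.0
shift [-0.0002  0.0009  0.0003]
[321.  265.8] 828 (316, 228, 11, 76) 82.93427019908869
[320.3 170.3] 97 (313, 167, 16, 7) -5.280531743909549
```

View pics/p7.png

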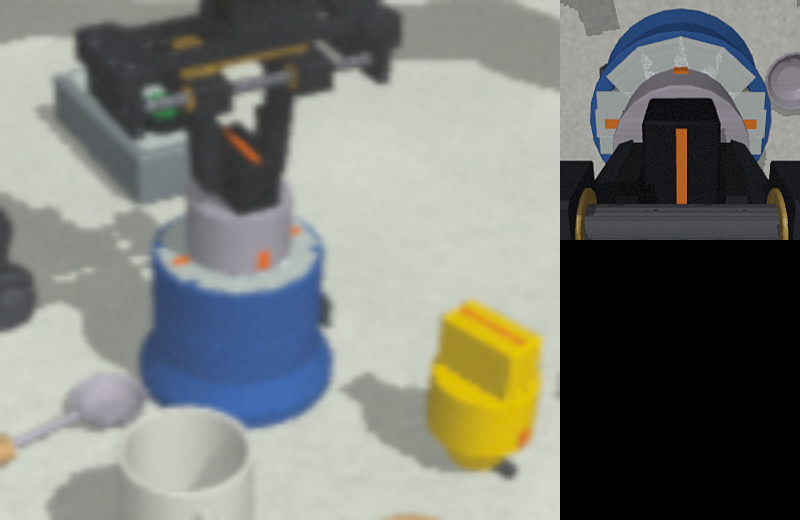

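The drum sits on the top face. The cup's orange mark is at right angles to the slot bars, and the bar line's yaw of 82.9° makes the turn 90°. The grip is holding at 60 N with about 20 N of push, so I hand in.

```bash
python3 -c "
from plant import r
print(r.finish_job())"
```

```text
the job is handed in; nothing more can be done
None
```

I pressed the green wake button fully and let it spring back, then seated the steel cup in the grinder, pushed it home and turned it 90° clockwise; I handed the job in at about 12.4 s, still gripping and pushing, but no verdict came back.

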